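# Sweep used plasticware off the rocker's glass deck into the waste tub

## Robot

A 7-joint arm with a two-finger parallel gripper is mounted at the origin on the work surface. World frame = base frame: x ahead of the robot, y to its left, z up, the work surface at z = 0. Lengths are in m, angles in rad, forces in N, time in s.
With the tool pointing down it reaches from about 0.4 to 0.85 m from the base axis. Payload 10.4 kg.
Tool frame: the origin (TCP) lies at the very end of the fingers, on their centre line; the grasp point (between the pads) lies 19 mm behind it; z points along the fingers, y is the line along which they close (so a half turn about z gives the same grasp; the last joint's range is limited). The gripper opens to 87 mm and grips with 3 to 60 N. Pads are 19 mm wide; open, the fingers measure 117 mm over their backs; the gripper's body (75 mm by 190 mm) begins 51 mm behind the grasp point.
Start: joints at [1.305, 0.332, -0.065, 1.46, 0.022, 1.35, -0.088], TCP at [0.15, -0.607, 0.223] pointing down, gripper open.
Joint ranges: [-2.6, 2.6], [-0.5, 2.12], [-1.47, 1.34], [0.16, 2.42], [-1.27, 4.41], [0.06, 2.06], [-2.6, 2.6]. Speed limits (rad/s): [2.22, 2.22, 2.79, 2.79, 3.14, 3.14, 3.14].

## Interface

Orientations are given as a unit quaternion [x, y, z, w].
In Python, from bench import status, camera, order gives the robot as it stands.
- The arm moves only by the tool jog_arm, never from a script. Its argument "plan" is a list of rows, each a list of 7 numbers: the turn, a rotation vector about the tool's x, y, z in rad, then the shift along the tool's x, y, z in mm, then the opening, from -1 (shut) to 1 (fully open). A call has 1 to 12 rows; each row is the pose to reach, as a shift and turn from the pose commanded when the call began, along the tool's axes at that moment; what a row does not reach only later rows make up. A row lasts 1/10 s, in which the tool goes at most 50 mm and 8.59 degrees, less where a joint would pass 70% of its speed; a pose out of reach is approached as far as the arm can. A call with a gripper value outside its range is refused whole. The fingers move at their own pace and stop on an object; "squeeze" is the grip in N (left out, the last holds). Time passes only in rows, so rows that repeat a pose let the fingers close. It gives the time, the measured TCP pose, the force, the opening and the grip force at its end, in the units of the state.
- status.read_state(): the state, without advancing time (a new reading comes with each control period).
- camera(name): name is "side" or "top" or "wrist"; returns a dict with "image" (480x640x3 uint8, red, green, blue), "z_map" (480x640 float32, m along the optical axis (not along the pixel's ray), 0 where there is no reading), "fx", "fy", "cx", "cy" (pixels), "k1" (the pictures are not rectified: a ray, as slopes to the right and down, at radius r is drawn at 1 + k1 r^2 times it, then the intrinsics apply), "world_from_camera" (4x4, takes a point from camera to world coordinates); the wrist camera has in their place "mount" (4x4, takes a point from camera to tool coordinates, whose origin is the TCP and whose axes are the flange's). Camera axes: x right, y down, z forward; pixel columns grow to the right and rows downward; lengths in m; the calibration is good to about 2 mm. A picture is of the moment at which its call begins: read the wrist's pose just before it.
- order.close_job(): hands the job in; it is judged then, once.
The state is a dict: "time": time; "joint_positions": joint angles; "joint_vel": joint speeds; "joint_torque": joint torques, N m; "ee_pos": TCP position; "eef_rot": TCP orientation; "ft_force": force on the tool from outside, world axes, zero at the start; "torque": the same for the moment, N m; "width": finger opening in m; "grip_force": force on a finger pad.
Only numpy, scipy, OpenCV 4.12 (cv2) and the standard library are available. Lean on these libraries where they do the work, as an engineer would, in place of code of your own. Each camera call takes 0.05 s, during which the arm holds its last target. There are 200 camera calls.

## Task

Take the blue scraper by its grip and sweep the four pieces of used plasticware off the rocker's black glass deck into the yellow tub, keeping the blade lightly pressed on the springy deck as it tips, all the way from the end beside the white parking block to the end over the tub; do not lean hard on the glass, and do not touch the waste with the gripper. Then stand the scraper upright again on its parking block and let go. Leave the bottle, the tube rack and the forceps cup where they are.

Things in the scene. Friction and masses are not known exactly. Their poses are not given: they have to be found in the camera images.
- rocker: Fixed lab rocker: white housing, black glass deck 220 (x) by 340 (y) mm, its surface level and 140 mm above the origin (on the bench under the middle). The deck tips on a sprung pivot along x under its middle: its y ends sink about 10 mm under a light press (at most 22), the middle does not give. y ends open; lips 8 wide, 10 high on the x edges (204 mm between).
- bin: Fixed yellow waste tub, open on top, 220 (x) by 200 (y) by 105 mm high, walls 4 mm. Origin: centre of its underside, on the bench, 255 mm from the rocker's centre along the rocker's y, at either end, parallel to the rocker. Its rim reaches about 15 mm in under the end of the glass deck.
- dock: Fixed white parking block with a black rubber top, 190 (x) by 100 (y) by 80 mm high, at the rocker's other y end, parallel to it, its centre 255 mm from the rocker's centre. Origin: centre of its underside; the scraper stands on its top, 80 mm above.
- scraper: Loose blue scraper, 250 g, upright on its straight, slick white plastic edge. Origin: centre of the edge's underside, z up. Blade 150 mm long (its y), 28 mm thick (its x), 38 mm high; on it an upright grip block 30 (x) by 60 (y) mm, from 38 to 88 mm above the origin: grip it across x from above. It pushes with either broad face.
- flask: Waste, not to be touched by hand. White culture flask with a red cap lying on its side, 44 (x) by 91 (y) by 24 mm high, cap towards +y. Loose, lies on the glass; origin: centre of its underside, z up as it lies at the start.
- dish: Waste, not to be touched by hand. Round closed culture dish, white and pale blue, 88 mm diameter, 16 mm high. Loose, lies on the glass; origin: centre of its underside, z up as it lies at the start.
- mailer: Waste, not to be touched by hand. Green slide box, 34 (x) by 91 (y) by 18 mm high. Loose, lies on the glass; origin: centre of its underside, z up as it lies at the start.
- lid: Waste, not to be touched by hand. Flat orange plate lid, 60 (x) by 85 (y) by 6 mm thick. Loose, lies on the glass; origin: centre of its underside, z up as it lies at the start.
- bottle: Bystander: amber bottle with a blue cap, 70 mm diameter, 150 mm high, loose. Origin: centre of its underside.
- rack: Bystander: green tube rack with capped tubes, 60 (x) by 160 (y) by 95 mm high, loose. Origin: centre of its underside.
- cup: Bystander: steel cup holding forceps, 76 mm diameter, 152 mm high with the forceps, loose. Origin: centre of its underside.

How it is judged:
By the outcome, as a careful person would: the job done as asked, in the order asked, and still so for the second after the job is handed in, with the robot touching nothing.
It also fails if it takes over 64 s, if anything falls off the work surface, if the arm or the gripper's body presses on something with over 40 N, if the wrist force passes 120 N, or if a joint passes its speed limit or range.

## Working session

There is one attempt and no reset: what is moved stays moved. The work goes in short steps, Python scripts to look and compute and a tool call to move; the robot and the scene stay as the last step left them, time stands still between calls to the robot, and variables do not carry over. Pictures are saved under pics/ and viewed, at most 10 in all, crops included, and the job is handed in when it is done.

Besides the shell and the picture viewer there is one more tool, called after "Call:" as a command line: name --pt "numbers of a row" for each row, then --argument value for the rest. jog_arm: Moves the arm, as the interface text tells. Its arguments: {"type":"object","properties":{"plan":{"type":"array"},"squeeze":{"type":"number"}},"required":["plan"]}

```bash
mkdir -p pics; ls; python3 - <<'E'
from bench import status,camera
import cv2,numpy as np
s=status.read_state();print(s)
for n in("top","side"):
    c=camera(n);cv2.imwrite(f"pics/{n}0.png",c["image"][:,:,::-1]);np.savez(f"{n}0.npz",**c)
    print(n,c["fx"],c["fy"],c["cx"],c["cy"],c["k1"],c["world_from_camera"].round(3).tolist())
E
```

```text
pics
{'time': 0.0, 'joint_positions': array([ 1.30539134,  0.33289834, -0.06470953,  1.4609684 ,  0.02160118,
        1.34991326, -0.08850504]), 'joint_vel': array([-0.00038992,  0.00210982,  0.00141027,  0.00115458,  0.00041661,
        0.00078065,  0.00035904]), 'joint_torque': array([-5.15917818e-04, -6.23266983e+01,  2.45539681e-02, -3.89898670e+01,
       -6.13698503e-02,  3.98388016e-02,  1.43570282e-04]), 'ee_pos': array([ 0.15016676, -0.60627286,  0.22172452]), 'eef_rot': array([ 9.92637926e-01,  1.21117263e-01, -1.24165700e-04, -7.35428546e-04]), 'ft_force': array([ 0.53666342, -0.20161918, -0.24000309]), 'torque': array([ 0.01913758, -0.02934777, -0.03365336]), 'grip_force': 0.0, 'width': 0.08684300440972312}
top 507.792405704566 507.792405704566 316.77963049755994 233.6363603987064 -0.1192465069297248 [[0.006, -0.997, 0.077, 0.43], [-1.0, -0.005, 0.01, 0.098], [-0.009, -0.077, -0.997, 1.358], [0.0, 0.0, 0.0, 1.0]]
side 602.3860236490924 602.3860236490924 318.9005020831536 225.52376815102335 0.07125230509326244 [[-0.67, -0.526, 0.524, -0.128], [-0.742, 0.474, -0.474, 0.703], [0.001, -0.706, -0.708, 1.017], [0.0, 0.0, 0.0, 1.0]]
```

View pics/top0.png

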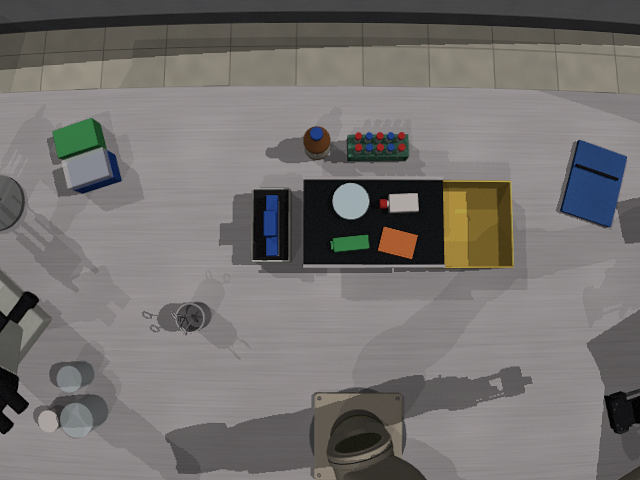

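View pics/side0.png

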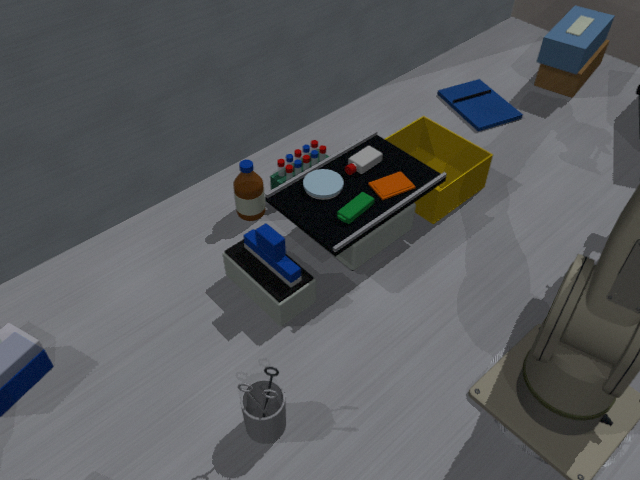

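The top view shows the dock on the left with the scraper at about (271,225), the deck at cols 303–443 and rows 180–267, and the tub on the right. The dish is at (351,201), the flask at (400,203), the mailer at (350,243) and the lid at (398,243). The side view agrees: scraper at (272,255), cup at (264,410), bottle at (248,190). The sweep therefore goes towards -y.

```bash
cat > h.py <<'E'
import numpy as np,cv2
def rays(c,uv):
    K=np.array([[c["fx"],0,c["cx"]],[0,c["fy"],c["cy"]],[0,0,1]],float)
    d=np.array([float(c["k1"]),0,0,0])
    p=cv2.undistortPoints(np.asarray(uv,float).reshape(-1,1,2),K,d).reshape(-1,2)
    return np.c_[p,np.ones(len(p))]
def plane(c,uv,z,T=None):
    T=c["world_from_camera"] if T is None else T
    r=rays(c,uv)@T[:3,:3].T; o=T[:3,3]
    return o+r*((z-o[2])/r[:,2])[:,None]
def cloud(c,T=None):
    T=c["world_from_camera"] if T is None else T
    v,u=np.mgrid[:480,:640]; r=rays(c,np.c_[u.ravel(),v.ravel()])
    P=(r*c["z_map"].ravel()[:,None])@T[:3,:3].T+T[:3,3]
    P[c["z_map"].ravel()==0]=np.nan
    return P.reshape(480,640,3)
def rect(P):
    (c,s,a)=cv2.minAreaRect(P[:,:2].astype(np.float32)*1000); return np.round(c,1),np.round(s,1),round(a,1)
E
python3 - <<'E'
from h import *
for n in("top","side"):
    c=dict(np.load(f"{n}0.npz"));P=cloud(c);hsv=cv2.cvtColor(c["image"],cv2.COLOR_RGB2HSV);H,S,V=[hsv[...,i].astype(int) for i in range(3)]
    x,y,z=P[...,0],P[...,1],P[...,2]
    reg=(x>.3)&(x<.8)&(y>-.5)&(y<.4)
    def comp(m,name,zp=None):
        m=cv2.morphologyEx((m&reg).astype(np.uint8),cv2.MORPH_OPEN,np.ones((2,2)))
        k,l,st,_=cv2.connectedComponentsWithStats(m)
        if k<2: print(n,name,"none");return
        i=1+st[1:,4].argmax();q=P[l==i]; v,u=np.nonzero(l==i)
        print(n,name,len(q),"cloud",*rect(q),"z",np.percentile(q[:,2],[5,50,95]).round(3),end=" ")
        if zp: print("plane",*rect(plane(c,np.c_[u,v],zp)))
        else: print()
    blue=(H>105)&(H<125)&(S>150)&(y>.1)&(x<.65)
    comp(blue&(z>.145),"grip",.168); comp(blue&(z<.145)&(z>.1),"blade")
    comp((H>20)&(H<32)&(S>130)&(z>.09),"binrim",.105)
    comp((H>50)&(H<75)&(S>130)&(y<.15)&(x<.62),"mailer",.158)
    comp((H<17)&(S>170)&(V>120)&(x<.65),"lid",.146)
    comp((S<90)&(V>120)&(z>.146)&(y>-.04)&(y<.12),"dish",.156)
    comp((S<60)&(V>120)&(z>.15)&(y<-.04),"flask",.164)
    comp((V<70)&(z>.130)&(y<.15)&(y>-.25),"deck",.14)
    comp((V<70)&(z>.07)&(z<.09)&(y>.12),"docktop",.08)
    comp((z>.13)&(z<.165)&(y<.15)&(y>-.25)&(x<.67),"deckall",.14)
E
```

```text
top grip 350 cloud [546.3 220.8] [58.2 27.4] 2.0 z [nan nan nan] plane [544.2 218.5] [61.5 30.8] 0.8
top blade 237 cloud [495.5 221.4] [48.  28.3] 0.5 z [0.081 0.118 0.123] 
top binrim 118 cloud [ 496.4 -400.3] [ 47.7 103.2] 88.0 z [nan nan nan] plane [ 497.2 -378.3] [  7.8 103. ] 88.8
top mailer 549 cloud [499.   28.7] [34.5 92.6] 6.1 z [nan nan nan] plane [498.5  29.7] [35.1 91.3] 6.3
top lid 859 cloud [nan nan] [0. 0.] 0.0 z [nan nan nan] plane [501.7 -86.3] [84.4 58.9] 76.2
top dish 1026 cloud [nan nan] [0. 0.] 0.0 z [nan nan nan] plane [600.4  27. ] [84.3 83.6] 0.2
top flask 504 cloud [ 597.1 -101. ] [42.3 73.2] 4.8 z [nan nan nan] plane [596.2 -98.5] [42.1 67.7] 3.6
top deck 8648 cloud [547.7 -48.7] [187.5 362.6] 6.6 z [nan nan nan] plane [551.3 -28.9] [204.2 339. ] 0.4
top docktop 1697 cloud [549.2 228.1] [180.8  86. ] 4.3 z [nan nan nan] plane [550.3 225.2] [178.   89.3] 0.6
top deckall 12538 cloud [556.9 -51.1] [ 21.5 452.5] 33.0 z [nan nan nan] plane [552.8 -29.9] [221.3 341.8] 0.2
side grip 540 cloud [593.1 187.3] [ 55.7 181.9] 51.9 z [0.145 0.166 0.17 ] plane [536. 230.] 
[... 225 characters left out ...]
.5  25.2] [111.3  30.5] 98.9 z [nan nan nan] plane [493.2  37.6] [44.6 99.8] 6.4
side lid 659 cloud [502.6 -82.9] [85.1 54.7] 74.9 z [nan nan nan] plane [501.2 -81.9] [83.6 58.5] 76.0
side dish 817 cloud [602.5  29.3] [72. 74.] 38.9 z [nan nan nan] plane [601.   30.9] [84.9 82.6] 48.0
side flask 331 cloud [nan nan] [0. 0.] 0.0 z [nan nan nan] plane [595.4 -93.6] [40.7 65.9] 2.6
side deck 7723 cloud [551.7 -94.8] [217.1 478.6] 1.9 z [nan nan nan] plane [548.3 -22. ] [348.9 227.2] 89.7
side docktop 1646 cloud [550.3 229.7] [183.5  94.6] 1.2 z [nan nan nan] plane [548.3 230.8] [184.4  92.5] 0.3
side deckall 11140 cloud [nan nan] [0. 0.] 0.0 z [nan nan nan] plane [552.7 -26.2] [356.4 236.3] 89.9
```

Call:
jog_arm --pt "0 0 0 40 -25 -20 1" --pt "0 0 0 80 -50 -40 1" --pt "0 0 0.05 122 -75 -50 1" --pt "0 0 0.1 164 -100 -50 1" --pt "0 0 0.15 206 -125 -50 1" --pt "0 0 0.2 246 -155 -50 1" --pt "0 0 0.225 286 -185 -50 1" --pt "0 0 0.225 326 -215 -50 1" --pt "0 0 0.225 360 -250 -50 1" --pt "0 0 0.225 385 -290 -50 1" --pt "0 0 0.225 405 -335 -50 1" --pt "0 0 0.225 423 -380 -50 1" --squeeze 40

```text
time: 1.3
ee_pos: [0.4696, -0.134, 0.2722]
eef_rot: [1.0, 0.009, -0.0, -0.0]
ft_force: [1.3, -0.4, -0.3]
width: 0.0874
grip_force: 0.0
```

```bash
cat >> h.py <<'E'
from scipy.spatial.transform import Rotation as Ro
def to(s,xyz,yaw=None):
    """tool-axis shift (mm) and turn to reach world xyz (m), tool down with tool x at yaw deg"""
    R=Ro.from_quat(s["eef_rot"]); sh=R.inv().apply(np.array(xyz)-s["ee_pos"])*1000
    t=None
    if yaw is not None:
        g=Ro.from_euler('z',yaw,degrees=True)*Ro.from_euler('x',180,degrees=True); t=(R.inv()*g).as_rotvec().round(4)
    return sh.round(1),t
E
python3 - <<'E'
from h import *
from bench import status
s=status.read_state();print(s["time"],s["ee_pos"],s["eef_rot"],s["joint_positions"].round(2),s["ft_force"],to(s,[.544,.219,.27],1))
E
```

```text
1.3 [ 0.46955811 -0.13398775  0.2721807 ] [ 9.99959104e-01  9.04002233e-03 -2.45596148e-04 -9.12904148e-05] [ 0.67  0.03 -0.5   1.71  0.02  1.4  -1.38] [ 1.29529634 -0.40941158 -0.28466068] (array([  80.8, -351.6,    2.2]), array([-0.0002,  0.0005,  0.0006]))
```

Call:
jog_arm --pt "0 0 0 10 -40 0 1" --pt "0 0 0 20 -80 0 1" --pt "0 0 0 30 -120 0 1" --pt "0 0 0 40 -160 0 1" --pt "0 0 0 50 -200 0 1" --pt "0 0 0 60 -240 0 1" --pt "0 0 0 70 -280 0 1" --pt "0 0 0 76 -315 0 1" --pt "0 0 0 80 -340 0 1" --pt "0 0 0 81 -352 0 1" --pt "0 0 0 81 -352 0 1" --pt "0 0 0 81 -352 0 1"

```text
time: 2.5
ee_pos: [0.5444, 0.2158, 0.2723]
eef_rot: [1.0, 0.008, -0.0, 0.0]
ft_force: [0.3, -0.7, -0.6]
width: 0.0869
grip_force: 0.0
```

```bash
python3 - <<'E'
from h import *
from bench import status,camera
s=status.read_state();print(s["time"],s["ee_pos"],s["eef_rot"],s["ft_force"])
c=camera("wrist");cv2.imwrite("pics/w1.png",c["image"][:,:,::-1])
T=np.eye(4);T[:3,:3]=Ro.from_quat(s["eef_rot"]).as_matrix();T[:3,3]=s["ee_pos"];T=T@c["mount"]
P=cloud(c,T);hsv=cv2.cvtColor(c["image"],cv2.COLOR_RGB2HSV);H,S,V=[hsv[...,i].astype(int) for i in range(3)]
b=(H>105)&(H<125)&(S>150)
for lo,hi,zp in((.15,.185,.168),(.105,.13,.118)):
    m=(b&(P[...,2]>lo)&(P[...,2]<hi)).astype(np.uint8);m=cv2.morphologyEx(m,cv2.MORPH_OPEN,np.ones((5,5)))
    q=P[m>0];v,u=np.nonzero(m);print(len(q),rect(q),np.median(q[:,2]),rect(plane(c,np.c_[u,v],zp)))
E
```

```text
2.5 [0.54443697 0.21584119 0.27233073] [ 9.99965005e-01  8.35136475e-03 -1.00622468e-04  4.82668644e-04] [ 0.28790973 -0.66235993 -0.62397114]Traceback (most recent call last):
  File "<stdin>", line 10, in <module>
  File "h.py", line 8, in plane
    T=c["world_from_camera"] if T is None else T
      ~^^^^^^^^^^^^^^^^^^^^^
KeyError: 'world_from_camera'
```

View pics/w1.png

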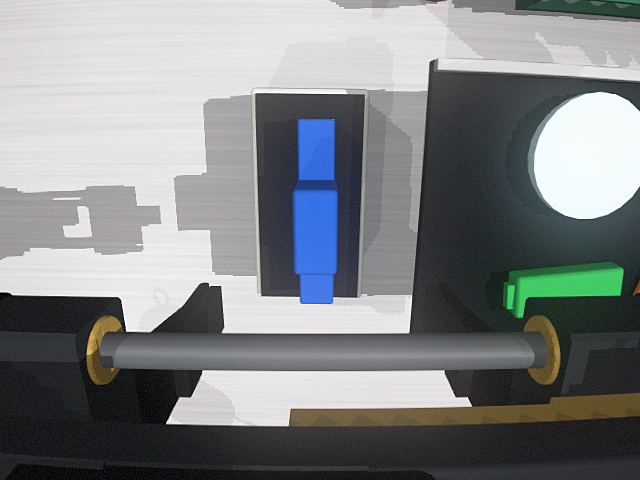

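The wrist view shows the blue blade running from about (317,120) to (317,300), with the grip at about (315,228). It sits between the open fingers and nearly square to them.

```bash
python3 - <<'E'
from h import *
from bench import status,camera
s=status.read_state()
c=camera("wrist")
T=np.eye(4);T[:3,:3]=Ro.from_quat(s["eef_rot"]).as_matrix();T[:3,3]=s["ee_pos"];T=T@c["mount"]
P=cloud(c,T);hsv=cv2.cvtColor(c["image"],cv2.COLOR_RGB2HSV);H,S,V=[hsv[...,i].astype(int) for i in range(3)]
b=(H>100)&(H<125)&(S>130)
for lo,hi,zp in((.15,.185,.168),(.105,.13,.118)):
    m=(b&(P[...,2]>lo)&(P[...,2]<hi)).astype(np.uint8);m=cv2.morphologyEx(m,cv2.MORPH_OPEN,np.ones((5,5)))
    q=P[m>0];v,u=np.nonzero(m);print(len(q),rect(q),np.median(q[:,2]),rect(plane(c,np.c_[u,v],zp,T)))
print(s["ee_pos"],to(s,[.544,.2185,.134],1))
E
```

```text
3841 (array([549.9, 223.9]), array([60.1, 29.6]), 1.0) 0.1684079745968977 (array([551.3, 223.8]), array([61.1, 29.4]), 0.8)
3146 (array([549.7, 223.8]), array([149.2,  27.3]), 0.5) 0.11854938535192341 (array([549.9, 223.8]), array([148.7,  27.3]), 0.6)
[0.54460329 0.21538362 0.27243536] (array([ -0.6,  -3.3, 138.4]), array([ 0.0011, -0.0001, -0.0016]))
```

Call:
jog_arm --pt "0 0 0 5 -7 30 1" --pt "0 0 0 5 -7 65 1" --pt "0 0 0 5 -7 100 1" --pt "0 0 0 5 -7 125 1" --pt "0 0 0 5 -7 141 1" --pt "0 0 0 5 -7 141 1" --pt "0 0 0 5 -7 141 -0.3" --pt "0 0 0 5 -7 141 -0.6" --pt "0 0 0 5 -7 141 -1" --pt "0 0 0 5 -7 141 -1" --pt "0 0 0 5 -7 141 -1" --pt "0 0 0 5 -7 141 -1" --squeeze 40

```text
time: 3.8
ee_pos: [0.5492, 0.2244, 0.1317]
eef_rot: [1.0, 0.009, 0.0, 0.0]
ft_force: [-0.3, 0.3, 0.2]
width: 0.0469
grip_force: 0.0
```

Call:
jog_arm --pt "0 0 0 0 0 0 -1" --pt "0 0 0 0 0 0 -1" --pt "0 0 0 0 0 0 -1"

```text
time: 4.1
ee_pos: [0.5492, 0.2242, 0.1315]
eef_rot: [1.0, 0.009, 0.0, 0.0]
ft_force: [-0.5, -1.0, -1.3]
width: 0.0298
grip_force: 39.9
```

Call:
jog_arm --pt "0 0 0 0 0 -30 -1" --pt "0 0 0 0 0 -70 -1" --pt "0 0 0 1 0 -100 -1" --pt "0 0 0 2 25 -105 -1" --pt "0 0 0 2 60 -105 -1" --pt "0 0 0 2 90 -105 -1" --pt "0 0 0 2 100 -100 -1" --pt "0 0 0 2 100 -85 -1" --pt "0 0 0 2 100 -72 -1" --pt "0 0 0 2 100 -68 -1" --pt "0 0 0 2 100 -68 -1" --pt "0 0 0 2 100 -68 -1"

```text
time: 5.3
ee_pos: [0.5528, 0.1255, 0.1996]
eef_rot: [1.0, 0.01, -0.0, -0.0]
ft_force: [0.5, -0.1, -2.3]
width: 0.0293
grip_force: 39.9
```

```bash
python3 - <<'E'
from h import *
from bench import status,camera
s=status.read_state();print(s["time"],s["ee_pos"],s["ft_force"],s["torque"],s["joint_positions"].round(2))
for n in("side",):
    c=camera(n);cv2.imwrite("pics/s1.png",cv2.resize(c["image"][100:320,200:500,::-1],None,fx=2,fy=2))
E
```

```text
5.3 [0.55282129 0.12545023 0.19962123] [ 0.51381305 -0.08998118 -2.2601137 ] [ 0.02696327 -0.0075769   0.05589733] [ 0.31  0.3  -0.73  1.62  0.21  1.3  -2.01]
```

View pics/s1.png

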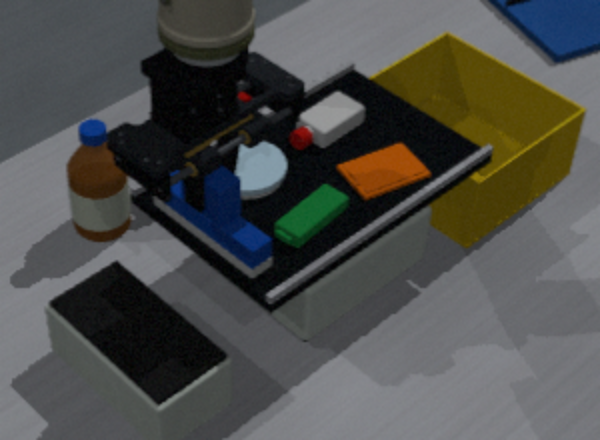

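The side view shows the scraper held just above the dock-side end of the deck at about (220,215). All four waste pieces lie ahead of it, and the bottle is clear.

Call:
jog_arm --pt "0 0 0 0 0 5 -1" --pt "0 0 0 0 0 9 -1" --pt "0 0 0 0 0 11 -1" --pt "0 0 0 0 0 13 -1" --pt "0 0 0 0 0 13 -1"

```text
time: 5.85
ee_pos: [0.5529, 0.1245, 0.1865]
eef_rot: [1.0, 0.009, 0.0, -0.0]
ft_force: [-0.0, 0.7, -1.3]
width: 0.0298
grip_force: 39.9
```

Call:
jog_arm --pt "0 0 0 0 0 2 -1" --pt "0 0 0 0 0 4 -1" --pt "0 0 0 0 0 4 -1"

```text
time: 6.15
ee_pos: [0.553, 0.1246, 0.1825]
eef_rot: [1.0, 0.009, 0.0, -0.0]
ft_force: [-0.2, 1.7, 0.7]
width: 0.0295
grip_force: 39.9
```

```bash
python3 - <<'E'
from h import *
from bench import status,camera
s=status.read_state();print(s["time"],s["ee_pos"],s["ft_force"],s["torque"])
c=camera("side");P=cloud(c)
# deck surface heights along y in clear strip
V=c["image"].max(-1);x,y,z=[P[...,i] for i in range(3)]
for a in np.arange(.14,-.21,-.035):
    m=(V<90)&(abs(y-a)<.01)&(x>.46)&(x<.64)&(z>.11)&(z<.165)
    print(round(a,3),m.sum(),np.nanmedian(z[m]).round(4) if m.any() else None)
E
```

```text
6.15 [0.55303558 0.12456258 0.18254749] [-0.17970928  1.72715563  0.72088481] [ 0.23861676  0.05688159 -0.03898285]
0.14 961 0.1342
0.105 116 0.1322
0.07 381 0.1351
0.035 260 0.1371
0.0 267 0.1391
-0.035 501 0.1411
-0.07 218 0.1437
-0.105 192 0.1459
-0.14 345 0.1474
-0.175 476 0.1496
```

Call:
jog_arm --pt "0 0 0 0 6 -0.3 -1" --pt "0 0 0 0 13 -0.8 -1" --pt "0 0 0 -0.3 20 -1.5 -1" --pt "0 0 0 -0.4 27 -2.2 -1" --pt "0 0 0 -0.5 34 -2.9 -1" --pt "0 0 0 -0.6 41 -3.5 -1" --pt "0 0 0 -0.7 48 -4 -1" --pt "0 0 0 -0.7 50 -4.2 -1"

```text
time: 7.0
ee_pos: [0.5533, 0.0733, 0.1869]
eef_rot: [1.0, 0.008, 0.0, 0.0]
ft_force: [0.1, 1.0, 2.5]
width: 0.0296
grip_force: 39.9
```

Call:
jog_arm --pt "0 0 0 -0.1 7 -0.8 -1" --pt "0 0 0 -0.2 14 -1.5 -1" --pt "0 0 0 -0.3 21 -2.1 -1" --pt "0 0 0 -0.4 28 -2.7 -1" --pt "0 0 0 -0.5 35 -3.1 -1" --pt "0 0 0 -0.5 40 -3.4 -1"

```text
time: 7.6
ee_pos: [0.5533, 0.0335, 0.1902]
eef_rot: [1.0, 0.009, 0.0, 0.0]
ft_force: [-0.5, 1.3, 2.8]
width: 0.0296
grip_force: 39.9
```

Call:
jog_arm --pt "0 0 0 -0.1 7 -0.3 -1" --pt "0 0 0 -0.2 14 -0.6 -1" --pt "0 0 0 -0.3 20 -0.8 -1"

```text
time: 7.9
ee_pos: [0.5534, 0.0137, 0.191]
eef_rot: [1.0, 0.009, 0.0, 0.0]
ft_force: [-0.3, 1.9, 4.2]
width: 0.0296
grip_force: 39.9
```

Call:
jog_arm --pt "0 0 0 -0.1 7 -0.3 -1" --pt "0 0 0 -0.2 14 -0.5 -1"

```text
time: 8.1
ee_pos: [0.5532, -0.0003, 0.1912]
eef_rot: [1.0, 0.009, -0.0, 0.0]
ft_force: [0.5, 1.0, 0.9]
width: 0.03
grip_force: 39.9
```

```bash
python3 - <<'E'
from h import *
from bench import status,camera
s=status.read_state();print(s["time"],s["ee_pos"],s["ft_force"],s["torque"])
c=camera("side");a=cv2.resize(c["image"][100:270,240:500,::-1],None,fx=1.5,fy=1.5)
c=camera("top");b=cv2.resize(c["image"][170:280,290:520,::-1],(390,255))
cv2.imwrite("pics/m1.png",np.hstack([a,b]))
E
```

```text
8.1 [ 5.53230929e-01 -3.33868253e-04  1.91225453e-01] [0.51830821 1.03847349 0.91094702] [ 0.44514519 -0.02772293 -0.04263015]
```

View pics/m1.png

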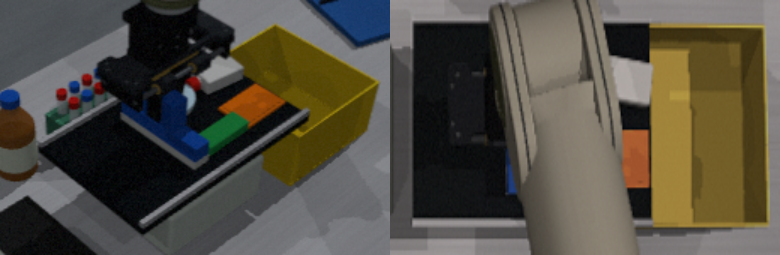

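The left crop shows the blade level near mid-deck at about (175,135), pushing the mailer and dish. The lid and flask are moving ahead towards the tub end, and nothing is behind the blade.

Call:
jog_arm --pt "0 0 0 -0.1 7 0 -1" --pt "0 0 0 -0.2 14 0.1 -1"

```text
time: 8.4
ee_pos: [0.5535, -0.0136, 0.1914]
eef_rot: [1.0, 0.009, 0.0, -0.0]
ft_force: [-0.0, 2.2, 2.6]
width: 0.0297
grip_force: 39.9
```

Call:
jog_arm --pt "0 0 0 -0.1 6 0.1 -1" --pt "0 0 0 -0.2 12 0.1 -1"

```text
time: 8.6
ee_pos: [0.5536, -0.026, 0.1914]
eef_rot: [1.0, 0.009, 0.0, -0.0]
ft_force: [0.2, 2.3, 4.2]
width: 0.0298
grip_force: 39.9
```

Call:
jog_arm --pt "0 0 0 -0.1 6 0 -1" --pt "0 0 0 -0.2 12 0 -1"

```text
time: 8.8
ee_pos: [0.5536, -0.0381, 0.1914]
eef_rot: [1.0, 0.009, 0.0, 0.0]
ft_force: [0.4, 3.1, 4.8]
width: 0.0294
grip_force: 39.9
```

Call:
jog_arm --pt "0 0 0 -0.1 6 0 -1" --pt "0 0 0 -0.2 12 0.1 -1"

```text
time: 9.0
ee_pos: [0.5535, -0.0502, 0.1912]
eef_rot: [1.0, 0.009, 0.0, 0.0]
ft_force: [0.0, 1.6, 3.8]
width: 0.0295
grip_force: 39.9
```

Call:
jog_arm --pt "0 0 0 -0.1 6 0.1 -1" --pt "0 0 0 -0.2 12 0.3 -1"

```text
time: 9.2
ee_pos: [0.5535, -0.0622, 0.1908]
eef_rot: [1.0, 0.009, 0.0, 0.0]
ft_force: [-0.7, 1.5, 3.9]
width: 0.0296
grip_force: 39.9
```

Call:
jog_arm --pt "0 0 0 -0.1 6 0.2 -1" --pt "0 0 0 -0.2 12 0.6 -1"

```text
time: 9.4
ee_pos: [0.5536, -0.0741, 0.1903]
eef_rot: [1.0, 0.009, 0.0, 0.0]
ft_force: [-0.6, 1.5, 4.6]
width: 0.0298
grip_force: 39.9
```

Call:
jog_arm --pt "0 0 0 -0.1 7 0.3 -1" --pt "0 0 0 -0.2 14 0.6 -1" --pt "0 0 0 -0.2 20 0.9 -1"

```text
time: 9.7
ee_pos: [0.5535, -0.0945, 0.1892]
eef_rot: [1.0, 0.009, -0.0, 0.0]
ft_force: [0.5, 1.1, 3.4]
width: 0.0296
grip_force: 39.9
```

Call:
jog_arm --pt "0 0 0 -0.1 7 0.4 -1" --pt "0 0 0 -0.2 14 0.9 -1" --pt "0 0 0 -0.2 20 1.4 -1"

```text
time: 10.0
ee_pos: [0.5537, -0.1144, 0.1878]
eef_rot: [1.0, 0.009, -0.0, 0.0]
ft_force: [-0.4, 1.2, 2.9]
width: 0.0294
grip_force: 39.9
```

```bash
python3 - <<'E'
from h import *
from bench import status,camera
s=status.read_state();print(s["time"],s["ee_pos"],s["ft_force"],s["torque"])
c=camera("side");a=cv2.resize(c["image"][100:270,240:500,::-1],None,fx=1.5,fy=1.5)
c=camera("top");b=cv2.resize(c["image"][170:280,290:520,::-1],(390,255))
cv2.imwrite("pics/m2.png",np.hstack([a,b]))
E
```

```text
10.0 [ 0.55371001 -0.11444005  0.18775467] [-0.39454084  1.21789019  2.89410196] [ 0.43008516 -0.02955534 -0.02217566]
```

View pics/m2.png

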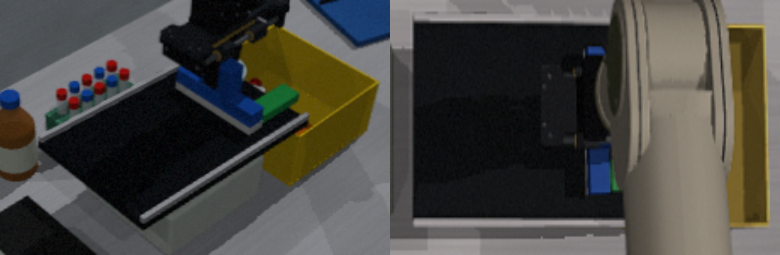

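The blade is about 85 mm short of the tub end. The mailer and dish are still in front of it, a flask or lid edge shows in the tub, and the deck behind is clear.

Call:
jog_arm --pt "0 0 0 -0.1 7 0.5 -1" --pt "0 0 0 -0.2 14 1.0 -1" --pt "0 0 0 -0.2 20 1.5 -1"

```text
time: 10.4
ee_pos: [0.5539, -0.1343, 0.1863]
eef_rot: [1.0, 0.009, -0.0, 0.0]
ft_force: [0.1, 0.8, 1.8]
width: 0.0297
grip_force: 39.9
```

Call:
jog_arm --pt "0 0 0 -0.1 7 0.7 -1" --pt "0 0 0 -0.2 14 1.4 -1" --pt "0 0 0 -0.2 20 2.0 -1"

```text
time: 10.7
ee_pos: [0.5541, -0.1544, 0.1844]
eef_rot: [1.0, 0.009, 0.0, 0.0]
ft_force: [0.2, 1.6, 1.9]
width: 0.0295
grip_force: 39.9
```

Call:
jog_arm --pt "0 0 0 -0.1 7 0.7 -1" --pt "0 0 0 -0.2 14 1.5 -1" --pt "0 0 0 -0.3 20 2.1 -1"

```text
time: 11.0
ee_pos: [0.5541, -0.1744, 0.1822]
eef_rot: [1.0, 0.009, -0.0, 0.0]
ft_force: [0.6, 1.6, 2.1]
width: 0.0297
grip_force: 39.9
```

Call:
jog_arm --pt "0 0 0 -0.1 7 0.8 -1" --pt "0 0 0 -0.2 14 1.6 -1" --pt "0 0 0 -0.3 19 2.1 -1"

```text
time: 11.3
ee_pos: [0.5541, -0.1935, 0.1801]
eef_rot: [1.0, 0.009, -0.0, 0.0]
ft_force: [0.1, 1.4, 1.5]
width: 0.0297
grip_force: 39.9
```

```bash
python3 - <<'E'
from h import *
from bench import status,camera
s=status.read_state();print(s["time"],s["ee_pos"],s["ft_force"],s["torque"])
c=camera("side");a=cv2.resize(c["image"][100:270,240:500,::-1],None,fx=1.5,fy=1.5)
c=camera("top");b=cv2.resize(c["image"][170:280,290:520,::-1],(390,255))
cv2.imwrite("pics/m3.png",np.hstack([a,b]))
E
```

```text
11.3 [ 0.55410696 -0.19351898  0.18007661] [0.0560002  1.40661652 1.53752444] [ 0.26559725 -0.036251    0.01520464]
```

View pics/m3.png

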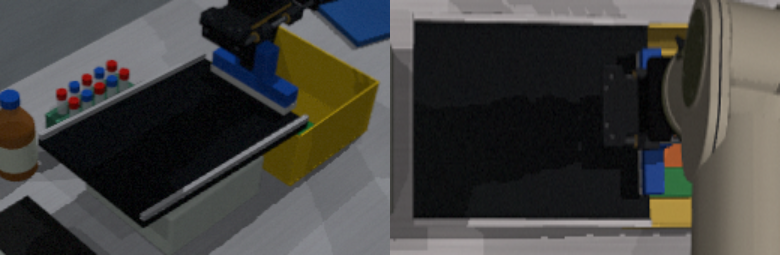

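The deck behind the blade is empty. The blade is at the tub end, with the mailer (green) and lid (orange) in the tub just below it.

Call:
jog_arm --pt "0 0 0 0 5 0.5 -1" --pt "0 0 0 -0.1 9 0.9 -1" --pt "0 0 0 -0.1 9 0.9 -1" --pt "0 0 0 -0.1 9 -5 -1" --pt "0 0 0 -0.1 9 -20 -1" --pt "0 0 0 0 9 -45 -1" --pt "0 0 0 0 -10 -60 -1" --pt "0 0 0 0 -50 -60 -1" --pt "0 0 0 0 -90 -60 -1" --pt "0 0 0 0 -130 -60 -1" --pt "0 0 0 0 -170 -60 -1" --pt "0 0 0 0 -210 -60 -1"

```text
time: 12.6
ee_pos: [0.5498, 0.0201, 0.2412]
eef_rot: [1.0, 0.009, 0.0, 0.0]
ft_force: [0.4, 0.1, -2.5]
width: 0.0297
grip_force: 39.9
```

```bash
python3 - <<'E'
from h import *
from bench import status,camera
s=status.read_state();print(s["time"],s["ee_pos"],s["ft_force"],s["eef_rot"])
c=camera("side");a=cv2.resize(c["image"][100:270,240:500,::-1],None,fx=1.5,fy=1.5)
c=camera("top");b=cv2.resize(c["image"][170:280,290:520,::-1],(390,255))
cv2.imwrite("pics/m4.png",np.hstack([a,b]))
P=cloud(c);x,y,z=[P[...,i] for i in range(3)]
m=(x>.45)&(x<.65)&(y<-.195)&(y>-.37);print("bin z max pct",np.nanpercentile(z[m],[50,95,99,100]).round(3))
print(to(s,[.5495,.2245,.200],1))
E
```

```text
12.6 [0.54983281 0.02007061 0.24115408] [ 0.37632923  0.08153651 -2.52634746] [9.99955859e-01 9.38969665e-03 2.73872356e-04 1.95759754e-04]
bin z max pct [0.007 0.048 0.058 0.143]
(array([   3.5, -204.4,   41.1]), array([ 0.0004, -0.0005,  0.0013]))
```

View pics/m4.png

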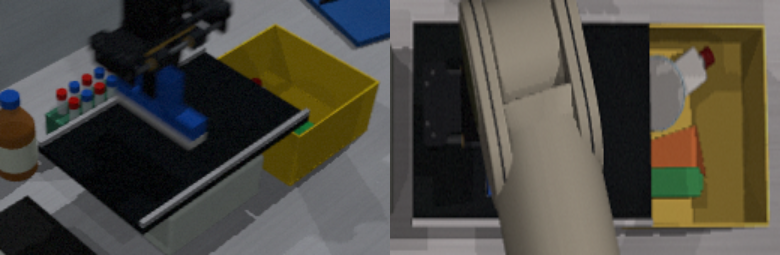

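All four pieces are in the tub: dish and flask at the top, lid and mailer at the bottom. The deck is clear.

Call:
jog_arm --pt "0 0 0 0 -35 0 -1" --pt "0 0 0 1 -80 0 -1" --pt "0 0 0 2 -120 0 -1" --pt "0 0 0 3 -160 0 -1" --pt "0 0 0 3.5 -190 5 -1" --pt "0 0 0 3.5 -204 25 -1" --pt "0 0 0 3.5 -204 50 -1" --pt "0 0 0 3.5 -204 75 -1" --pt "0 0 0 3.5 -204 95 -1" --pt "0 0 0 3.5 -204 102 -1" --pt "0 0 0 3.5 -204 104 -1" --pt "0 0 0 3.5 -204 104 -1"

```text
time: 13.9
ee_pos: [0.5506, 0.2218, 0.1373]
eef_rot: [1.0, 0.009, 0.0, -0.0]
ft_force: [-0.1, 0.6, -3.3]
width: 0.0297
grip_force: 39.9
```

```bash
python3 - <<'E'
from h import *
from bench import status
s=status.read_state();print(s["time"],s["ee_pos"],s["ft_force"],to(s,[.5492,.2242,.1315],1))
E
```

```text
13.9 [0.55059474 0.22182866 0.1372619 ] [-0.11537291  0.64274202 -3.32990439] (array([-1.4, -2.4,  5.8]), array([-0.0003, -0.001 ,  0.0006]))
```

Call:
jog_arm --pt "0 0 0 -1 -2.4 2 -1" --pt "0 0 0 -1 -2.4 4 -1" --pt "0 0 0 -1 -2.4 5.2 -1" --pt "0 0 0 -1 -2.4 5.8 -1" --pt "0 0 0 -1 -2.4 5.8 -1"

```text
time: 14.4
ee_pos: [0.5495, 0.224, 0.1315]
eef_rot: [1.0, 0.009, 0.0, -0.0]
ft_force: [-3.2, -1.7, 5.0]
width: 0.0296
grip_force: 39.9
```

Call:
jog_arm --pt "0 0 0 0 0 -0.3 -1" --pt "0 0 0 0 0 -0.3 -0.2" --pt "0 0 0 0 0 -0.3 0.2" --pt "0 0 0 0 0 -0.3 0.6" --pt "0 0 0 0 0 -0.3 1" --pt "0 0 0 0 0 -0.3 1" --pt "0 0 0 0 0 -0.3 1"

```text
time: 15.1
ee_pos: [0.5493, 0.2237, 0.1307]
eef_rot: [1.0, 0.009, 0.0, 0.0]
ft_force: [-0.6, 0.0, 0.8]
width: 0.0668
grip_force: 0.0
```

Call:
jog_arm --pt "0 0 0 0 0 0 1" --pt "0 0 0 0 0 -10 1" --pt "0 0 0 0 0 -30 1" --pt "0 0 0 0 0 -60 1" --pt "0 0 0 0 0 -100 1" --pt "0 0 0 0 0 -140 1" --pt "0 0 0 0 0 -170 1" --pt "0 0 0 0 0 -170 1"

```text
time: 15.9
ee_pos: [0.5505, 0.225, 0.3062]
eef_rot: [1.0, 0.009, 0.003, -0.001]
ft_force: [0.6, 0.8, -0.1]
width: 0.0872
grip_force: 0.0
```

```bash
python3 - <<'E'
from h import *
from bench import status,camera
s=status.read_state();print(s["time"],s["ee_pos"],s["width"])
c=camera("side");a=cv2.resize(c["image"][80:480,140:540,::-1],(600,600))
cv2.imwrite("pics/f.png",a)
E
```

```text
15.9 [0.5504679  0.22503217 0.3062033 ] 0.08721985653501454
```

View pics/f.png

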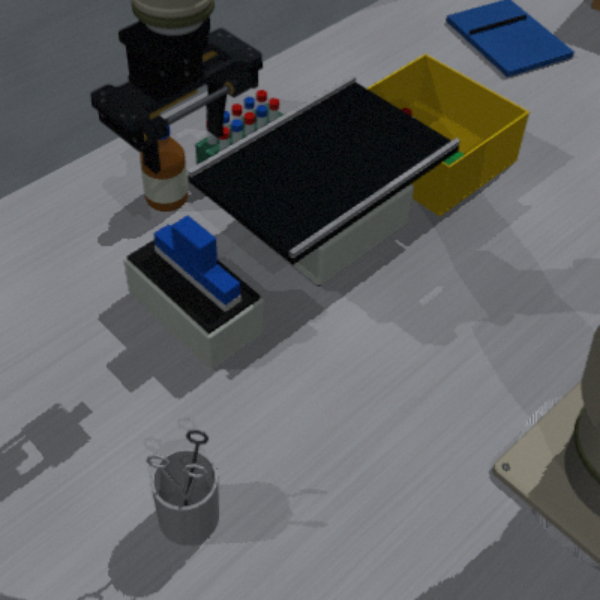

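The scraper stands upright on its block at about (200,260) with the gripper clear above it. The deck is empty and the bottle, rack and cup have not moved.

```bash
python3 -c "
from bench import order
print(order.close_job())"
```

```text
the job is handed in; nothing more can be done
None
```

All four pieces of waste are in the yellow tub, the scraper is standing upright on its parking block with the gripper clear, the bottle, rack and cup were left in place, and the job was handed in at about 16 s (sweep readings showed at most about 7 N on the deck).

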